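# Hang the inline screwdriver on its sprung balancer hook

## Robot

A 6-joint arm with a two-finger parallel gripper is mounted at the origin on the work surface. World frame = base frame: x ahead of the robot, y to its left, z up, the work surface at z = 0. Lengths are in m, angles in rad, forces in N, time in s.
With the tool pointing down it reaches from about 0.25 to 0.725 m from the base axis. Payload 4 kg.
Tool frame: the origin (TCP) lies between the finger pads; the fingertips stand 25 mm ahead of it and the grasp point (between the pads) lies 6 mm ahead of it; z points along the fingers, y is the line along which they close (so a half turn about z gives the same grasp; the last joint's range is limited). The gripper opens to 85 mm and grips with 20 to 120 N. Pads are 22 mm wide; open, the fingers measure 114 mm over their backs; the gripper's body (76 mm by 85 mm) begins 54 mm behind the grasp point. The pads swing forward as they close: fully open they stand 13 mm farther back than shut.
Start: joints at [1.264, 0.241, 0.005, 1.335, 0, 1.571], TCP at [0.151, 0.477, 0.256] pointing down, gripper open.
Joint ranges: [-2.72, 2.72], [-1.05, 1.87], [-1.09, 1.28], [-1.99, 2.15], [-1.42, 1.44], [-3.14, 3.14]. Speed limits (rad/s): [2.79, 2.79, 3.14, 3.14, 3.14, 3.14].

## Interface

Orientations are given as a unit quaternion [x, y, z, w].
In Python, from workcell import bot gives the robot as it stands. The module is installed in compiled form; this text tells all that it offers.
- The arm moves only by the shell command python3 -m pendant 'ROWS'. ROWS is JSON, one flat list of numbers, 7 for each row, row after row: the shift along the tool's x, y, z normalised to -1 to 1, where 1 is 0.5 m, then the turn, a rotation vector about the tool's x, y, z normalised to -1 to 1, where 1 is 180 degrees, then the opening, from 0 (shut) to 1 (fully open). In form: [tx, ty, tz, ax, ay, az, fingers, tx, ty, tz, ax, ay, az, fingers, ...]. A call has exactly 10 rows; each row is the pose to reach, as a shift and turn from the pose commanded when the call began, along the tool's axes at that moment, turning the shorter way round; what a row does not reach only later rows make up. A row lasts 1/12 s, in which the tool goes at most 41.7 mm and 7.16 degrees, less where a joint would pass 70% of its speed; a pose out of reach is approached as far as the arm can. A call with a number of a shift or a turn outside -1 to 1 is refused whole. A call with a gripper value outside its range is refused whole. The fingers move at their own pace and stop on an object; the grip force is fixed at half the most. Time passes only in rows, so rows that repeat a pose let the fingers close, or fill a call up. It gives the time, the measured TCP pose, the force, the opening and the grip force at its end, in the units of the state.
- bot.get_obs(): the state, without advancing time (a new reading comes with each control period).
- bot.camera(name): name is "side" or "top" or "wrist"; returns a dict with "pixels" (384x512x3 uint8, red, green, blue), "mtx" (3x3 intrinsics, pixels), "cam_to_world" (4x4, takes a point from camera to world coordinates); the wrist camera has in their place "hand_eye" (4x4, takes a point from camera to tool coordinates, whose origin is the TCP and whose axes are the flange's). Camera axes: x right, y up, looking along -z (the intrinsics and any distortion apply to the point x, -y, -z); pixel columns grow to the right and rows downward; lengths in m; the calibration is good to about 2 mm. A picture is of the moment at which its call begins: read the wrist's pose just before it. There is no depth.
- bot.job_done(): hands the job in; it is judged then, once.
The state is a dict: "clock": time; "joint_pos": joint angles; "joint_vel": joint speeds; "tau": joint torques, N m; "eef_pos": TCP position; "tool_rot": TCP orientation; "ft_force": force on the tool from outside, world axes, zero at the start; "ft_torque": the same for the moment, N m; "grip_width": finger opening in m; "grasp_force": force on a finger pad.
Only numpy, scipy, OpenCV 4.12 (cv2) and the standard library are available. Lean on these libraries where they do the work, as an engineer would, in place of code of your own. Each camera call takes 0.05 s, during which the arm holds its last target. There are 200 camera calls.

## Task

Park the blue screwdriver on the sloped black rest, nose down against the stop and bail up, and let go of it. Then take the balancer hook by its black grip, pull it down against its spring, slide it under the bail and let it rise fully home with the screwdriver hooked on, so that the tool hangs upright and still from the hook alone, clear of the rest. Leave everything else on the bench where it is.

Things in the scene. Friction and masses are not known exactly. Their poses are not given: they have to be found in the camera images.
- driver_center (a point): Blue/black inline screwdriver lying on the bench, 180 mm long, 0.26 to 0.46 kg. Point: middle of its square body (100 mm long, 40 x 40 mm), near its centre of mass, 20 mm above the bench when lying: the place to grip. x axis along the tool towards its steel bail, z up when lying (orange switch on top). Nose (28, then 14 mm in diameter) ends 80 mm away along -x; body ends at x = -50 and +50 mm.
- driver_bail (a point): Middle of the crossbar of the screwdriver's bail, a rigid loop of 6 mm steel rod at its back end, 97 mm along +x from driver_center. The crossbar runs along the tool's y axis; the loop is 44 mm wide inside and leaves 44 mm free between crossbar and body. It lies flat (level) when the tool lies flat.
- rest: Fixed black sloped rest, origin on the bench, z up. An orange-topped ramp 34 mm wide rises 30 degrees towards its +y, from a stop plate square to the ramp at y = -80, z = 20 mm to the top edge at y = +11, z = 72 mm. Two cheeks 52 mm apart flank only the lowest 40 mm of the ramp. Footprint: x -45 to +45 mm, y -110 to +40 mm.
- rest_seat (a point): Where driver_center lies when the screwdriver is parked: nose against the stop, body flat on the ramp, bail at the high end (20 mm off the ramp, 80 mm up from the stop). Axes are those of rest (not tilted). The bail's crossbar is then 84 mm further along the rest's +y and 48.5 mm higher, beyond the top edge, with free space under it.
- gantry: Fixed aluminium gantry on two posts (500 mm apart, 460 mm tall, 220 mm along its +x). Origin on the bench under the hook's line of travel; the trolley runs along its y axis, z up. The rest stands on the hook's line with axes parallel to the gantry's, so the parked crossbar lies square across the hook's path, within 4 mm of centre.
- hook_seat (a point): Where a bail's crossbar sits in the sprung J hook (8 mm rod in the y-z plane, open upwards; it enters a bail by moving to -y). Axes of the gantry. Shank 13 mm to +y; tip 13 to 16 mm to -y, its top 13 mm above; rod's underside 11 mm below. A red arm 14 mm thick runs along x, 45 mm above and 13 mm to +y. Fully retracted this point is 280 mm above the bench.
- hook_grip (a point): Middle of the hook's black pull grip, a bar 70 mm long in the gantry's x, 18 mm wide in y and 22 mm high, with a red flange on its robot end; 90 mm to -x and 45 mm above hook_seat. Nothing stands above it: it can be pinched across y from above. Axes are those of the gantry.
- hook (a joint): How far the sprung hook is pulled down, m: 0 fully retracted (end stop), 0.21 fully down. A spring pulls it up with about 9 N at the top and 12 N fully down, with a damper of 30 N s/m. It lifts the screwdriver by itself and keeps it up.
- trolley (a joint): Position of the trolley that carries the hook, along the gantry's +y, m, from -0.08 to 0.14; hook_seat is at this y in the gantry's frame. It slides with about 2.5 N of friction (plus 8 N s/m) and stays where it is left.
- tape: Roll of blue tape lying flat, 110 mm across, 48 mm high; origin at the centre of its underside. Bystander.
- cellbox: Black cell carrier with steel cells in it, 90 x 120 x 75 mm; origin at the centre of its underside. Bystander.
- cell_a: Large steel battery cell standing on end, 46 mm across, 97 mm tall; origin at the centre of its underside. Bystander.
- cell_b: A second such cell. Bystander.
- meter: Orange multimeter lying flat, 80 x 160 x 45 mm; origin at the centre of its underside. Bystander.
- bottle: White plastic bottle with a blue cap, 60 mm across, 170 mm tall; origin at the centre of its underside. Bystander.
- bin: Open blue parts bin, 100 x 140 x 55 mm; origin at the centre of its underside. Bystander.

How it is judged:
By the outcome, as a careful person would: the job done as asked, in the order asked, and still so for the second after the job is handed in, with the robot touching nothing.
It also fails if it takes over 67 s, if anything falls off the work surface, if the arm or the gripper's body presses on something with over 40 N, if the wrist force passes 120 N, or if a joint passes its speed limit or range.

## Working session

There is one attempt and no reset: what is moved stays moved. The work goes in short steps, Python scripts to look and compute and a shell command to move; the robot and the scene stay as the last step left them, time stands still between calls to the robot, and variables do not carry over. Pictures are saved under pics/ and viewed, at most 13 in all, crops included, and the job is handed in when it is done.

```bash
mkdir -p pics; python3 - <<'E'
from workcell import bot
import cv2,numpy as np,pickle
d={}
for n in("top","side"):
    c=bot.camera(n);d[n]=c
    cv2.imwrite(f"pics/{n}0.png",cv2.cvtColor(c["pixels"],cv2.COLOR_RGB2BGR))
    print(n,c["mtx"].round(1).tolist(),c["cam_to_world"].round(3).tolist(),[k for k in c])
pickle.dump(d,open("c0.pkl","wb"))
o=bot.get_obs();print(o["clock"],o["eef_pos"],o["tool_rot"],o["grip_width"])
E
```

```text
top [[479.4, 0.0, 250.9], [0.0, 479.4, 187.3], [0.0, 0.0, 1.0]] [[-0.002, 0.996, -0.091, 0.405], [-1.0, -0.002, 0.004, 0.102], [0.004, 0.091, 0.996, 1.519], [0.0, 0.0, 0.0, 1.0]] ['pixels', 'mtx', 'cam_to_world']
side [[479.1, 0.0, 251.3], [0.0, 479.1, 183.7], [0.0, 0.0, 1.0]] [[-0.996, -0.053, 0.075, 0.655], [0.092, -0.627, 0.774, 1.311], [0.006, 0.777, 0.629, 1.184], [0.0, 0.0, 0.0, 1.0]] ['pixels', 'mtx', 'cam_to_world']
0.1 [0.15083042 0.47616758 0.25551194] [ 1.52788559e-01  9.88258460e-01 -9.21315995e-04 -1.52099113e-04] 0.08543549351976554
```

View pics/top0.png

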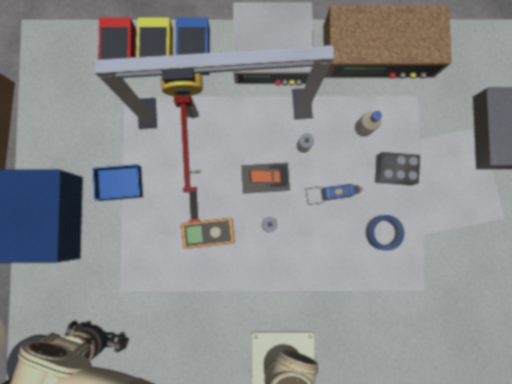

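View pics/side0.png

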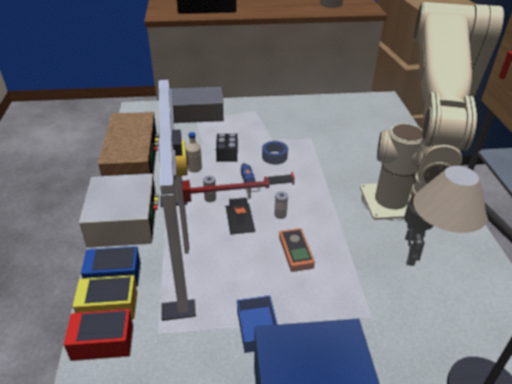

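The top view shows the driver at (340,192) with its bail at the left, (314,195). The rest is at (266,178), and the hook arm runs from (183,100) to the grip at (193,205). The side view agrees with this. Next I'll measure the driver, rest and grip.

```bash
cat > h.py <<'E'
import numpy as np,cv2,pickle
from scipy.spatial.transform import Rotation as R
def ray(c,u,v,T=None):
    K=c["mtx"];T=c["cam_to_world"] if T is None else T
    d=T[:3,:3]@np.array([(u-K[0,2])/K[0,0],-(v-K[1,2])/K[1,1],-1]);return T[:3,3],d
def plane(c,u,v,z,T=None):
    o,d=ray(c,u,v,T);return o+d*(z-o[2])/d[2]
def two(c1,p1,c2,p2):
    o1,d1=ray(c1,*p1);o2,d2=ray(c2,*p2)
    s=np.linalg.lstsq(np.c_[d1,-d2],o2-o1,rcond=None)[0]
    a,b=o1+s[0]*d1,o2+s[1]*d2;return (a+b)/2,np.linalg.norm(a-b)
def blobs(img,lo,hi,amin=15):
    m=cv2.inRange(cv2.cvtColor(img,cv2.COLOR_RGB2HSV),lo,hi)
    n,l,s,c=cv2.connectedComponentsWithStats(m)
    return [(s[i].tolist(),c[i].round(1).tolist(),cv2.minAreaRect(np.argwhere(l==i)[:,::-1].astype(np.float32))) for i in range(1,n) if s[i,4]>=amin]
E
python3 - <<'E'
from h import *
d=pickle.load(open("c0.pkl","rb"));t,s=d["top"],d["side"]
for nm,lo,hi in(("orange",(3,140,120),(20,255,255)),("blue",(105,100,50),(125,255,255)),("red",(175,120,60),(180,255,255))):
    for n,c in d.items():
        for b in blobs(c["pixels"],lo,hi):
            if b[0][4]<1200: print(nm,n,b[0],b[1],[np.round(x,1).tolist() for x in b[2]])
im=cv2.cvtColor(t["pixels"],cv2.COLOR_RGB2BGR)
a=cv2.resize(im[85:250,170:370],None,fx=4,fy=4,interpolation=cv2.INTER_CUBIC)[:600]
s_=cv2.cvtColor(s["pixels"],cv2.COLOR_RGB2BGR)
b=cv2.resize(s_[120:270,160:330],None,fx=4,fy=4,interpolation=cv2.INTER_CUBIC)
cv2.imwrite("pics/topc.png",a);cv2.imwrite("pics/sidec.png",b)
E
```

```text
orange top [252, 172, 19, 9, 164] [260.7, 176.0] [[261.0, 176.0], [8.0, 18.0], 90.0]
orange top [275, 172, 5, 9, 37] [276.6, 176.1] [[277.0, 176.0], [4.0, 8.0], 0.0]
orange side [235, 208, 11, 5, 42] [239.9, 210.2] [[240.0, 210.0], [10.0, 4.0], 0.0]
orange side [281, 233, 32, 32, 83] [293.4, 254.8] [[291.2, 253.1], [41.8, 16.8], 41.1]
orange side [76, 308, 54, 5, 69] [103.1, 310.3] [[102.5, 310.1], [3.0, 53.1], 88.6]
blue top [176, 18, 33, 36, 451] [193.2, 28.4] [[192.0, 35.5], [35.0, 32.0], 90.0]
blue top [373, 112, 8, 8, 51] [376.3, 115.3] [[376.5, 115.5], [7.0, 7.0], 90.0]
blue top [326, 185, 28, 14, 200] [339.8, 191.2] [[339.7, 191.1], [10.3, 27.6], 81.3]
blue top [370, 216, 28, 32, 156] [379.3, 228.6] [[380.7, 229.2], [19.7, 32.7], 32.6]
blue top [395, 231, 8, 15, 36] [399.4, 238.4] [[399.4, 238.6], [3.2, 15.2], 23.2]
blue side [189, 132, 6, 6, 27] [191.6, 134.5] [[191.5, 134.5], [5.0, 5.0], 90.0]
blue side [263, 142, 24, 14, 106] [273.9, 148.7] [[274.5, 148.5], [13.0, 23.0], 90.0]
blue side [242, 165, 12, 16, 105] [246.9, 172.8] [[246.7, 172.7], [16.7, 9.2], 76.0]
blue side [81, 247, 58, 30, 677] [105.5, 265.5] [[109.5, 261.5], [57.0, 29.0], 0.0]
red side [244, 178, 25, 8, 59] [257.3, 182.5] [[255.9, 181.7], [5.3, 24.2], 83.3]
red side [219, 184, 25, 5, 41] [231.8, 186.3] [[230.9, 186.1], [2.5, 24.1], 83.7]
red side [106, 311, 21, 29, 50] [120.3, 328.6] [[120.5, 328.2], [12.5, 34.4], 35.1]
red side [76, 313, 16, 29, 40] [80.4, 323.7] [[80.2, 325.1], [8.5, 31.3], 26.6]
red side [79, 339, 26, 2, 26] [91.5, 339.5] [[91.5, 339.5], [0.9, 25.0], 85.6]
```

View pics/topc.png

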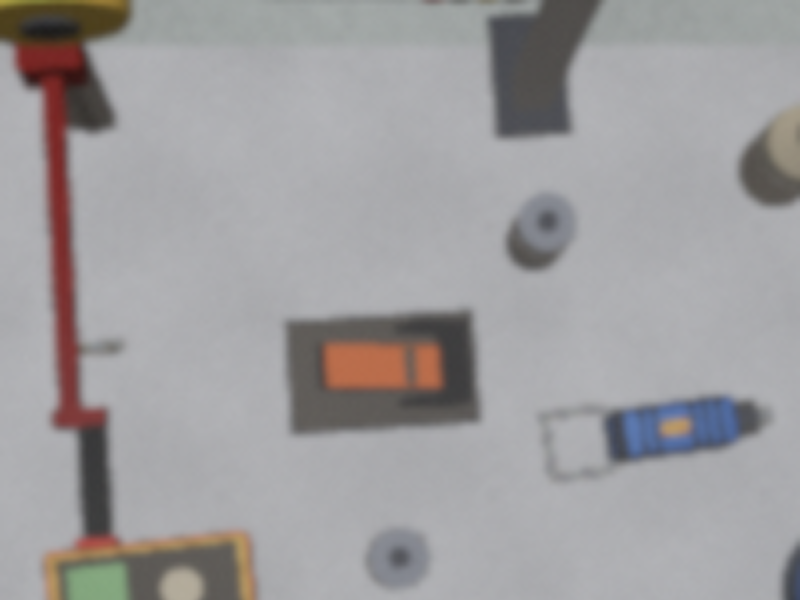

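View pics/sidec.png

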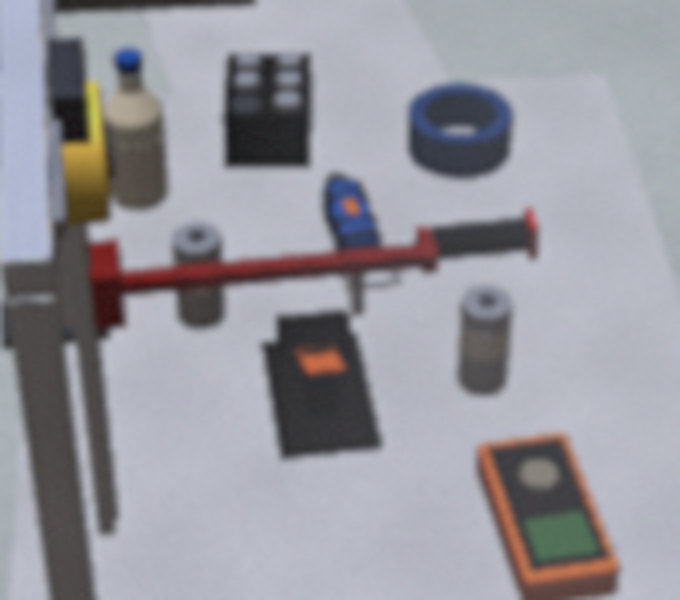

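The crops show these features. In the top crop the switch is at (675,426), the crossbar at (547,446), the rest's orange top spans u 322–443, the grip runs (92,425)–(97,540), and the hook tip is at (122,346). In the side crop the grip runs (437,243)–(528,235).

```bash
python3 - <<'E'
from h import *
d=pickle.load(open("c0.pkl","rb"));t,s=d["top"],d["side"]
f=lambda u,v,z:plane(t,170+u/4-.4,85+v/4-.4,z).round(4)
P={}
for n,u,v,z in(("sw",675,426,.042),("body back",618,436,.035),("bailA",542,413,.02),("bailB",553,477,.02),("nose",767,416,.02),
 ("foot1",286,322,.0),("foot2",470,310,.0),("foot3",480,418,.0),("foot4",292,433,.0),
 ("orTL",323,343,.072),("orBL",323,388,.072),("orBR",443,390,.02),("orTR",443,343,.02),
 ("gripfar",93,426,.325),("gripnear",97,540,.325),("armfar",54,80,.332),("armnear",67,410,.332),("tip",123,346,.293),
 ("cellb",397,557,.097),("cella",547,220,.097),("meterTL",47,553,.045),("meterTR",248,535,.045)):
    P[n]=f(u,v,z);print(n,P[n][:2])
g=lambda u,v:(160+u/4-.4,120+v/4-.4)
for a,b in(((93,426),(437,245)),((97,540),(530,235)),((547,446),(400,280))):
    print(two(t,(170+a[0]/4-.4,85+a[1]/4-.4),s,g(*b)))
E
```

```text
sw [ 0.5278 -0.1748]
body back [ 0.5207 -0.1317]
bailA [ 0.5401 -0.0746]
bailB [ 0.4898 -0.0826]
nose [ 0.5374 -0.2514]
foot1 [0.6153 0.1267]
foot2 [ 0.6247 -0.0204]
foot3 [ 0.538  -0.0276]
foot4 [0.5263 0.1219]
orTL [0.5892 0.0974]
orBL [0.5548 0.0974]
orBR [0.5584 0.003 ]
orTR [0.5956 0.0027]
gripfar [0.505  0.2418]
gripnear [0.4339 0.2387]
armfar [0.7236 0.2675]
armnear [0.5144 0.2572]
tip [0.5593 0.2267]
cellb [0.4264 0.0431]
cella [ 0.6788 -0.0712]
meterTL [0.4309 0.3091]
meterTR [0.4443 0.1551]
(array([0.50276006, 0.24260232, 0.32236535]), np.float64(0.004984203707604728))
(array([0.43303849, 0.23905462, 0.32385905]), np.float64(0.0018877552669608496))
(array([ 0.5009833 , -0.07446945,  0.02927577]), np.float64(0.025368460650875353))
```

```bash
cat >> h.py <<'E'
from workcell import bot
def down(yaw,pitch=0):
    """tool x along yaw-from-world-+y dir (driver axis), z down, pitched up by pitch (deg)"""
    a=np.deg2rad(yaw);p=np.deg2rad(pitch)
    h=np.array([-np.sin(a),np.cos(a),0])
    x=h*np.cos(p)+np.array([0,0,np.sin(p)]); z=h*np.sin(p)-np.array([0,0,np.cos(p)])
    return np.c_[x,np.cross(z,x),z]
def rel(p,Rt,o=None):
    o=o or bot.get_obs();R0=R.from_quat(o["tool_rot"])
    return np.r_[R0.inv().apply(np.array(p)-o["eef_pos"])/.5,(R0.inv()*R.from_matrix(Rt)).as_rotvec()/np.pi].round(4).tolist()
E
python3 - <<'E'
from h import *
Rt=down(7.4);print(Rt.round(2).tolist())
for s in(1,-1):
    S=np.diag([s,s,1]);print(rel([.32,.12,.25],Rt@S))
E
```

```text
[[-0.13, 0.99, -0.0], [0.99, 0.13, 0.0], [0.0, 0.0, -1.0]]
[-0.5377, -0.5769, 0.0121, -0.0005, 0.0003, 0.3612]
[-0.5377, -0.5769, 0.0121, -0.0004, -0.0006, -0.6388]
```

```bash
python3 -m pendant '[-0.54,-0.58,0.01,0,0,0.36,1,-0.54,-0.58,0.01,0,0,0.36,1,-0.54,-0.58,0.01,0,0,0.36,1,-0.54,-0.58,0.01,0,0,0.36,1,-0.54,-0.58,0.01,0,0,0.36,1,-0.54,-0.58,0.01,0,0,0.36,1,-0.54,-0.58,0.01,0,0,0.36,1,-0.54,-0.58,0.01,0,0,0.36,1,-0.54,-0.58,0.01,0,0,0.36,1,-0.54,-0.58,0.01,0,0,0.36,1]'
python3 -c "
from h import *
print(rel([.5275,-.175,.2],down(7.4)))"
```

```text
clock: 0.93
eef_pos: [0.3213, 0.1153, 0.2512]
tool_rot: [0.661, 0.75, -0.0, 0.001]
ft_force: [-0.2, 1.1, -0.3]
grip_width: 0.0855
grasp_force: 0.0
[-0.6275, 0.3365, 0.1032, 0.0, 0.0004, -0.0012]
```

```bash
python3 -m pendant '[-0.63,0.34,0.1,0,0,0,1,-0.63,0.34,0.1,0,0,0,1,-0.63,0.34,0.1,0,0,0,1,-0.63,0.34,0.1,0,0,0,1,-0.63,0.34,0.1,0,0,0,1,-0.63,0.34,0.1,0,0,0,1,-0.63,0.34,0.1,0,0,0,1,-0.63,0.34,0.1,0,0,0,1,-0.63,0.34,0.1,0,0,0,1,-0.63,0.34,0.1,0,0,0,1]'
python3 - <<'E'
from h import *
o=bot.get_obs();c=bot.camera("wrist")
pickle.dump((o,c),open("w1.pkl","wb"))
print(c["hand_eye"].round(3).tolist(),c["mtx"].round(0).tolist(),o["eef_pos"])
cv2.imwrite("pics/w1.png",cv2.cvtColor(c["pixels"],cv2.COLOR_RGB2BGR))
E
```

```text
clock: 1.77
eef_pos: [0.533, -0.1754, 0.1988]
tool_rot: [0.66, 0.751, -0.001, -0.0]
ft_force: [0.2, -0.4, -0.6]
grip_width: 0.0853
grasp_force: 0.0
[[-0.0, 0.958, 0.287, 0.074], [1.0, 0.0, 0.0, 0.001], [0.0, 0.287, -0.958, -0.118], [0.0, 0.0, 0.0, 1.0]] [[337.0, 0.0, 256.0], [0.0, 337.0, 186.0], [0.0, 0.0, 1.0]] [ 0.53298864 -0.17537965  0.19882583]
```

View pics/w1.png

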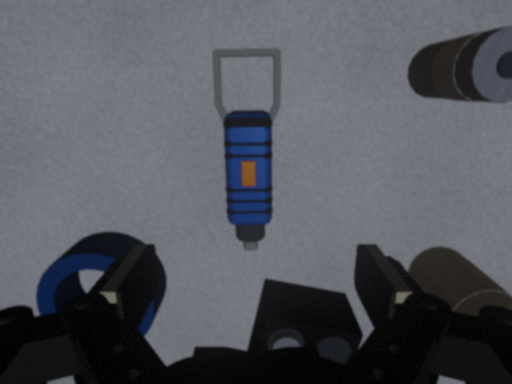

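The driver is seen square-on. Crossbar middle is at (247,51), the switch at (248,174) and the nose tip at (250,247).

```bash
python3 - <<'E'
from h import *
o,c=pickle.load(open("w1.pkl","rb"))
T=np.eye(4);T[:3,:3]=R.from_quat(o["tool_rot"]).as_matrix();T[:3,3]=o["eef_pos"];T=T@c["hand_eye"]
for n,u,v,z in(("bar",247,51,.02),("sw",248,174,.042),("back",247.5,112,.03),("front",249.5,223,.035),("nose",250,248,.02)):print(n,plane(c,u,v,z,T)[:2].round(4))
b=plane(c,247,51,.02,T);n=plane(c,250,248,.02,T);d=(b-n)/np.linalg.norm(b-n);yaw=np.rad2deg(np.arctan2(-d[0],d[1]))
ctr=(n+.08*d+b-.097*d)/2
print(np.linalg.norm(b-n),yaw,ctr)
print(rel([ctr[0],ctr[1],.06],down(yaw)),rel([ctr[0],ctr[1],.030],down(yaw)))
E
```

```text
bar [ 0.5135 -0.0764]
sw [ 0.5267 -0.1739]
back [ 0.5199 -0.1242]
front [ 0.5336 -0.2209]
nose [ 0.5378 -0.2533]
0.17856453906849953 7.837078931336908 [ 0.52678717 -0.17326054  0.02      ]
[0.0006, -0.0086, 0.2786, -0.0007, -0.0003, -0.0023] [0.0006, -0.0085, 0.3386, -0.0007, -0.0003, -0.0023]
```

```bash
python3 -m pendant '[0.001,-0.008,0.27,0,0,-0.002,1,0.001,-0.008,0.27,0,0,-0.002,1,0.001,-0.008,0.27,0,0,-0.002,1,0.001,-0.008,0.27,0,0,-0.002,1,0.001,-0.008,0.3,0,0,-0.002,1,0.001,-0.008,0.325,0,0,-0.002,1,0.001,-0.008,0.337,0,0,-0.002,1,0.001,-0.008,0.337,0,0,-0.002,1,0.001,-0.008,0.337,0,0,-0.002,1,0.001,-0.008,0.337,0,0,-0.002,0.6]'
python3 -c "
from h import *
print(rel([.5268,-.1733,.03],down(7.8)))"
```

```text
clock: 2.65
eef_pos: [0.528, -0.1711, 0.0344]
tool_rot: [0.656, 0.755, 0.0, 0.001]
ft_force: [-0.7, 0.6, 0.2]
grip_width: 0.0757
grasp_force: 0.0
[-0.004, -0.0031, 0.0088, 0.0007, 0.0003, 0.0011]
```

```bash
python3 -m pendant '[-0.004,-0.002,0.004,0,0,0,0.6,-0.004,-0.002,0.004,0,0,0,0,-0.004,-0.002,0.004,0,0,0,0,-0.004,-0.002,0.004,0,0,0,0,-0.004,-0.002,0.004,0,0,0,0,-0.004,-0.002,0.004,0,0,0,0,-0.004,-0.002,0.004,0,0,0,0,-0.004,-0.002,0.004,0,0,0,0,-0.004,-0.002,0.004,0,0,0,0,-0.004,-0.002,0.004,0,0,0,0]'
```

```text
clock: 3.48
eef_pos: [0.5267, -0.1735, 0.0316]
tool_rot: [0.656, 0.755, 0.0, 0.001]
ft_force: [-1.8, -0.1, 5.0]
grip_width: 0.0392
grasp_force: 63.0
```

```bash
cat >> h.py <<'E'
SEAT=np.array([.5745,.064,.0773]);YAW=3.2
Rp=down(YAW,30)
def park(n,u,off=.0116): # normal, upramp offsets of driver centre
    return SEAT-Rp[:,2]*(n+off)+Rp[:,0]*u
E
python3 -m pendant '[0,0,-0.08,0,0,0,0,0,0,-0.16,0,0,0,0,0,0,-0.24,0,0,0,0,0,0,-0.3,0,0,0,0,0,0,-0.34,0,0,0,0,0,0,-0.36,0,0,0,0,0,0,-0.36,0,0,0,0,0,0,-0.36,0,0,0,0,0,0,-0.36,0,0,0,0,0,0,-0.36,0,0,0,0]'
python3 -c "
from h import *
print(park(.1,.02),rel(park(.1,.02),Rp))"
```

```text
clock: 4.32
eef_pos: [0.525, -0.1727, 0.2081]
tool_rot: [0.656, 0.755, -0.001, -0.002]
ft_force: [0.3, 0.6, -4.1]
grip_width: 0.0391
grasp_force: 63.0
[0.57664798 0.02558051 0.18394844] [0.3782, 0.1576, 0.0485, -0.0084, 0.1659, 0.0256]
```

```bash
python3 -m pendant '[0.04,0.02,0,0,0.02,0.002,0,0.1,0.04,0,-0.002,0.05,0.006,0,0.16,0.07,0.01,-0.003,0.08,0.01,0,0.23,0.1,0.02,-0.005,0.11,0.015,0,0.29,0.12,0.03,-0.006,0.135,0.02,0,0.34,0.14,0.04,-0.007,0.155,0.023,0,0.365,0.152,0.045,-0.008,0.163,0.025,0,0.378,0.158,0.048,-0.008,0.166,0.026,0,0.378,0.158,0.048,-0.008,0.166,0.026,0,0.378,0.158,0.048,-0.008,0.166,0.026,0]'
python3 - <<'E'
from h import *
for n in("top","side"):
    c=bot.camera(n);pickle.dump(c,open(n+"2.pkl","wb"))
    cc={"top":(slice(95,235),slice(190,380)),"side":(slice(80,260),slice(180,330))}[n]
    im=cv2.resize(cv2.cvtColor(c["pixels"],cv2.COLOR_RGB2BGR)[cc],None,fx=3,fy=3,interpolation=cv2.INTER_CUBIC)
    if n=="top": a=im
h=max(a.shape[0],im.shape[0]);out=np.zeros((h,a.shape[1]+im.shape[1],3),np.uint8);out[:a.shape[0],:a.shape[1]]=a;out[:im.shape[0],a.shape[1]:]=im
print(out.shape);cv2.imwrite("pics/pre.png",cv2.resize(out,None,fx=.78,fy=.78))
for x in((.03,.02),(.004,.015)): print(rel(park(*x),Rp))
E
```

```text
clock: 5.15
eef_pos: [0.5779, 0.0246, 0.1859]
tool_rot: [0.664, 0.702, 0.177, -0.186]
ft_force: [-0.7, -0.5, -4.7]
grip_width: 0.0391
grasp_force: 62.9
(540, 1020, 3)
[0.0, -0.0038, 0.1467, 0.0012, 0.0009, 0.0001]
[-0.0098, -0.004, 0.1987, 0.0012, 0.0009, 0.0001]
```

View pics/pre.png

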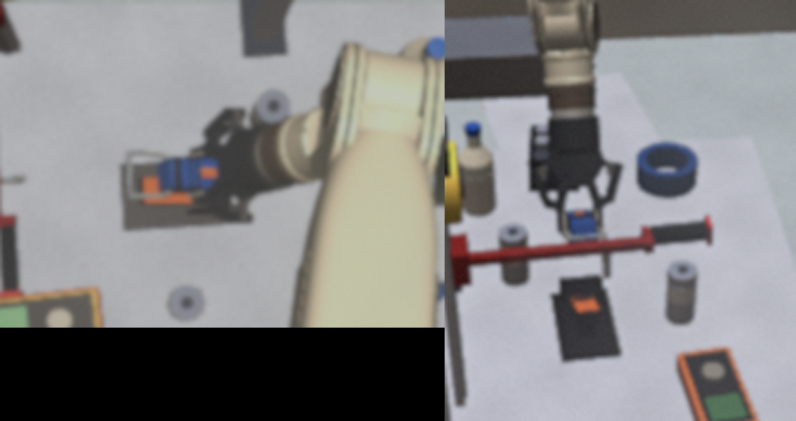

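The driver is held pitched bail-up over the rest, with its body at (190,170) in the crop against the orange top at (165,190). The offset fits parallax, so I'll lower it.

```bash
python3 -m pendant '[0,-0.004,0.04,0.001,0.001,0,0,0,-0.004,0.08,0.001,0.001,0,0,0,-0.004,0.11,0.001,0.001,0,0,0,-0.004,0.135,0.001,0.001,0,0,0,-0.004,0.155,0.001,0.001,0,0,-0.002,-0.004,0.17,0.001,0.001,0,0,-0.005,-0.004,0.18,0.001,0.001,0,0,-0.01,-0.004,0.186,0.001,0.001,0,0,-0.01,-0.004,0.186,0.001,0.001,0,0,-0.01,-0.004,0.186,0.001,0.001,0,0]'
python3 - <<'E'
from h import *
o=bot.get_obs();print(Rp.T@o["ft_force"])
for x in((.003,.015),(0,.0)): print(rel(park(*x),Rp))
E
```

```text
clock: 6.08
eef_pos: [0.5746, 0.0663, 0.104]
tool_rot: [0.663, 0.702, 0.179, -0.188]
ft_force: [0.2, -0.1, -4.9]
grip_width: 0.0393
grasp_force: 63.0
[-2.56527876  0.17611289  4.14312768]
[-0.0007, -0.0004, 0.0147, 0.0003, -0.0004, 0.0001]
[-0.0307, -0.0005, 0.0207, 0.0003, -0.0004, 0.0001]
```

Next, lower onto the ramp in small steps.

```bash
python3 -m pendant '[0,0,0.003,0,0,0,0,0,0,0.006,0,0,0,0,0,0,0.009,0,0,0,0,0,0,0.012,0,0,0,0,0,0,0.015,0,0,0,0,0,0,0.017,0,0,0,0,0,0,0.017,0,0,0,0,0,0,0.017,0,0,0,0,0,0,0.017,0,0,0,0,0,0,0.017,0,0,0,0]'
python3 - <<'E'
from h import *
o=bot.get_obs();print(Rp.T@o["ft_force"],rel(park(0,0),Rp))
E
```

```text
clock: 6.92
eef_pos: [0.5741, 0.0711, 0.0964]
tool_rot: [0.663, 0.702, 0.178, -0.188]
ft_force: [0.9, 0.3, -4.7]
grip_width: 0.0394
grasp_force: 63.0
[-2.12314972  0.9318331   4.1703917 ] [-0.0314, -0.0001, 0.0027, 0.0001, -0.0005, 0.0003]
```

```bash
python3 -m pendant '[-0.006,0,0,0,0,0,0,-0.012,0,0,0,0,0,0,-0.018,0,0,0,0,0,0,-0.022,0,0,0,0,0,0,-0.024,0,0,0,0,0,0,-0.024,0,0.003,0,0,0,0,-0.024,0,0.005,0,0,0,0,-0.024,0,0.007,0,0,0,0,-0.024,0,0.007,0,0,0,0,-0.024,0,0.007,0,0,0,0]'
python3 - <<'E'
from h import *
o=bot.get_obs();print(Rp.T@o["ft_force"],rel(park(0,0),Rp))
E
```

```text
clock: 7.75
eef_pos: [0.5748, 0.0614, 0.0886]
tool_rot: [0.664, 0.702, 0.178, -0.187]
ft_force: [-2.7, -5.7, 4.7]
grip_width: 0.0391
grasp_force: 64.3
[-2.46007953 -3.03764524 -6.79838593] [-0.0067, -0.0003, -0.0011, 0.0005, 0.0, 0.0001]
```

```bash
python3 -m pendant '[-0.003,0,-0.001,0,0,0,0,-0.006,0,-0.001,0,0,0,0,-0.008,0,-0.001,0,0,0,0,-0.010,0,-0.001,0,0,0,0,-0.012,0,-0.001,0,0,0,0,-0.012,0,-0.001,0,0,0,0,-0.012,0,-0.001,0,0,0,0,-0.012,0,-0.001,0,0,0,0,-0.012,0,-0.001,0,0,0,0,-0.012,0,-0.001,0,0,0,0]'
python3 - <<'E'
from h import *
o=bot.get_obs();print(Rp.T@o["ft_force"],rel(park(0,0),Rp))
E
```

```text
clock: 8.58
eef_pos: [0.5752, 0.0603, 0.0882]
tool_rot: [0.662, 0.702, 0.182, -0.19]
ft_force: [-4.6, 6.6, 12.1]
grip_width: 0.0393
grasp_force: 64.4
[11.96656896 -4.22959762 -7.0323959 ] [-0.0045, -0.0009, -0.0007, 0.0005, -0.0029, 0.0008]
```

```bash
python3 -m pendant '[0.004,0,0,0,0,0,0,0.004,0,-0.002,0,0,0,0,0.004,0,-0.002,0,0,0,0.7,0.004,0,-0.002,0,0,0,0.8,0.004,0,-0.002,0,0,0,1,0.004,0,-0.002,0,0,0,1,0.004,0,-0.002,0,0,0,1,0.004,0,-0.002,0,0,0,1,0.004,0,-0.002,0,0,0,1,0.004,0,-0.002,0,0,0,1]'
python3 -m pendant '[0,0,-0.02,0,0,0,1,0,0,-0.06,0,0,0,1,0,0,-0.11,0,0,0,1,0,0,-0.17,0,0,0,1,0,0,-0.23,0,0,0,1,0,0,-0.28,0,0,0,1,0,0,-0.3,0,0,0,1,0,0,-0.3,0,0,0,1,0,0,-0.3,0,0,0,1,0,0,-0.3,0,0,0,1]'
python3 - <<'E'
from h import *
o=bot.get_obs();c=bot.camera("wrist")
pickle.dump((o,c),open("w2.pkl","wb"))
cv2.imwrite("pics/w2.png",cv2.cvtColor(c["pixels"],cv2.COLOR_RGB2BGR))
E
```

```text
clock: 9.42
eef_pos: [0.5748, 0.0582, 0.0865]
tool_rot: [0.663, 0.702, 0.178, -0.188]
ft_force: [-0.7, 0.7, 1.0]
grip_width: 0.0854
grasp_force: 0.0
clock: 10.25
eef_pos: [0.5784, -0.0166, 0.2157]
tool_rot: [0.663, 0.702, 0.178, -0.189]
ft_force: [0.6, 0.2, -0.6]
grip_width: 0.0853
grasp_force: 0.0
```

View pics/w2.png

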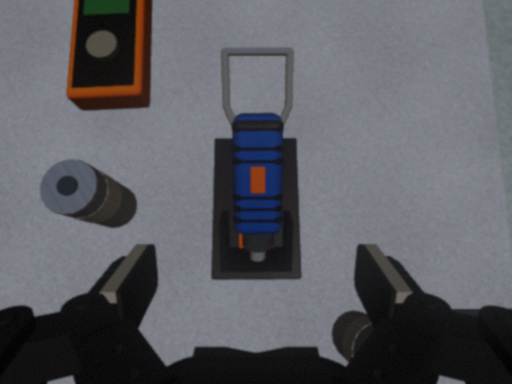

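The driver is parked straight on the rest, with its crossbar at (258,51) and its nose between the cheeks at (258,258). Next is the grip.

```bash
python3 - <<'E'
from h import *
o,c=pickle.load(open("w2.pkl","rb"))
T=np.eye(4);T[:3,:3]=R.from_quat(o["tool_rot"]).as_matrix();T[:3,3]=o["eef_pos"];T=T@c["hand_eye"]
print("bar",plane(c,258,51,.126,T),"sw",plane(c,258,180,.077+.019,T),"exp bar",SEAT+.097*Rp[:,0])
print(bot.get_obs()["joint_pos"].round(2))
for y in(2.8+90,2.8-90):
    print(y,rel([.47,.08,.43],down(y)))
E
```

```text
bar [0.57127948 0.14990777 0.126     ] sw [0.5766311  0.05518505 0.096     ] exp bar [0.56981074 0.14787348 0.1258    ]
[-0.26  0.53  0.22  1.45  0.5   1.21]
92.8 [0.3923, -0.2059, -0.2685, 0.1301, -0.132, -0.4851]
-87.2 [0.3923, -0.2059, -0.2685, -0.1323, -0.1303, 0.4898]
```

```bash
python3 -m pendant '[0,0,-0.07,0.01,-0.01,-0.03,1,0.03,-0.01,-0.14,0.02,-0.02,-0.06,1,0.08,-0.04,-0.2,0.03,-0.03,-0.1,1,0.14,-0.07,-0.25,0.04,-0.04,-0.14,1,0.2,-0.1,-0.265,0.05,-0.05,-0.18,1,0.26,-0.13,-0.268,0.06,-0.06,-0.22,1,0.31,-0.16,-0.268,0.07,-0.07,-0.26,1,0.35,-0.18,-0.268,0.08,-0.08,-0.3,1,0.38,-0.2,-0.268,0.09,-0.09,-0.335,1,0.392,-0.206,-0.268,0.1,-0.1,-0.37,1]'
python3 - <<'E'
from h import *
print(bot.get_obs()["joint_pos"].round(2))
print(rel([.47,.235,.43],down(92.8)))
E
```

```text
clock: 11.13
eef_pos: [0.4687, 0.0817, 0.4314]
tool_rot: [0.168, 0.983, 0.051, -0.054]
ft_force: [-0.1, -0.1, 0.3]
grip_width: 0.0856
grasp_force: 0.0
[0.1  0.25 0.46 1.86 0.13 0.43]
[0.0968, 0.2883, 0.0388, 0.0335, -0.034, -0.1231]
```

```bash
python3 -m pendant '[0.02,0.06,0.01,0.008,-0.008,-0.03,1,0.04,0.12,0.02,0.016,-0.016,-0.06,1,0.06,0.18,0.025,0.024,-0.024,-0.09,1,0.08,0.24,0.032,0.03,-0.03,-0.11,1,0.09,0.27,0.036,0.033,-0.034,-0.123,1,0.097,0.288,0.039,0.033,-0.034,-0.123,1,0.097,0.288,0.039,0.033,-0.034,-0.123,1,0.097,0.288,0.039,0.033,-0.034,-0.123,1,0.097,0.288,0.039,0.033,-0.034,-0.123,1,0.097,0.288,0.039,0.033,-0.034,-0.123,1]'
python3 - <<'E'
from h import *
o=bot.get_obs();c=bot.camera("wrist")
pickle.dump((o,c),open("w3.pkl","wb"))
cv2.imwrite("pics/w3.png",cv2.cvtColor(c["pixels"],cv2.COLOR_RGB2BGR))
print(o["joint_pos"].round(2))
E
```

```text
clock: 11.97
eef_pos: [0.473, 0.2314, 0.4292]
tool_rot: [-0.019, 1.0, 0.001, -0.001]
ft_force: [-0.0, -0.6, 0.2]
grip_width: 0.0857
grasp_force: 0.0
[0.45 0.3  0.54 1.8  0.   0.42]
```

View pics/w3.png

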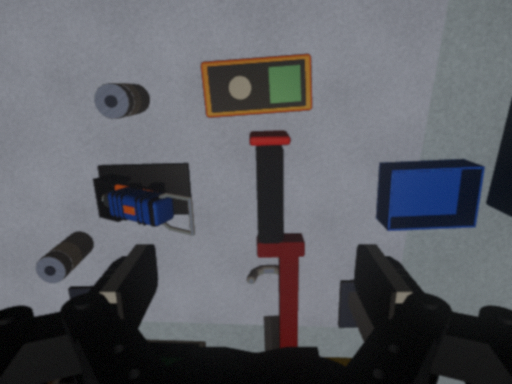

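The grip runs from (270,147) to (270,236) in line with the image axes, with the hook tip at (252,278). The driver's apparent slant should be parallax, so I'll check that numerically.

```bash
python3 - <<'E'
from h import *
o,c=pickle.load(open("w3.pkl","rb"))
T=np.eye(4);T[:3,:3]=R.from_quat(o["tool_rot"]).as_matrix();T[:3,3]=o["eef_pos"];T=T@c["hand_eye"]
print("bar",plane(c,191,214,.126,T),"sw",plane(c,129,210,.096,T))
a=plane(c,270.5,147,.336,T);b=plane(c,270.5,236,.336,T);m=(a+b)/2
print("grip",a,b,m,np.linalg.norm(a-b),np.linalg.norm(plane(c,257,190,.336,T)-plane(c,284,190,.336,T)))
print("tip",plane(c,252,279,.293,T))
print(rel([m[0],m[1],.37],down(92.8)),rel([m[0],m[1],.331],down(92.8)))
E
```

```text
bar [0.56755376 0.14974809 0.126     ] sw [0.57655018 0.05585281 0.096     ]
grip [0.4370706  0.24036833 0.336     ] [0.49837999 0.24341445 0.336     ] [0.4677253  0.24189139 0.336     ] 0.061385015266339944 0.01771405420989666
tip [0.55909244 0.23245469 0.293     ]
[0.0097, 0.021, 0.1186, 0.0007, -0.0005, -0.0037] [0.0096, 0.0209, 0.1966, 0.0007, -0.0005, -0.0037]
```

```bash
python3 -m pendant '[0.004,0.01,0.04,0,0,-0.002,1,0.009,0.021,0.08,0,0,-0.004,1,0.01,0.021,0.12,0,0,-0.004,1,0.01,0.021,0.15,0,0,-0.004,1,0.01,0.021,0.175,0,0,-0.004,1,0.01,0.021,0.19,0,0,-0.004,1,0.01,0.021,0.196,0,0,-0.004,1,0.01,0.021,0.196,0,0,-0.004,0.5,0.01,0.021,0.196,0,0,-0.004,0.5,0.01,0.021,0.196,0,0,-0.004,0.5]'
python3 -m pendant '[0,0,0,0,0,0,0.2,0,0,0,0,0,0,0,0,0,0,0,0,0,0,0,0,0,0,0,0,0,0,0,0,0,0,0,0,0,0,0,0,0,0,0,0,0,0,0,0,0,0,0,0,0,0,0,0,0,0,0,0,0,0,0,0,0,0,0,0,0,0,0]'
python3 - <<'E'
from h import *
for n in("top","side"):
    c=bot.camera(n);pickle.dump(c,open(n+"3.pkl","wb"))
E
```

```text
clock: 12.85
eef_pos: [0.4677, 0.2433, 0.3323]
tool_rot: [-0.026, 1.0, 0.002, 0.0]
ft_force: [0.1, -0.1, -0.8]
grip_width: 0.0512
grasp_force: 0.0
clock: 13.68
eef_pos: [0.4674, 0.2431, 0.332]
tool_rot: [-0.026, 1.0, 0.001, 0.0]
ft_force: [0.9, -2.1, 5.3]
grip_width: 0.0168
grasp_force: 61.3
```

```bash
python3 -m pendant '[0,0,0.01,0,0,0,0,0,0,0.03,0,0,0,0,0,0,0.055,0,0,0,0,0,0,0.08,0,0,0,0,0,0,0.105,0,0,0,0,0,0,0.13,0,0,0,0,0,0,0.155,0,0,0,0,0,0,0.175,0,0,0,0,0,0,0.18,0,0,0,0,0,0,0.18,0,0,0,0]'
python3 -m pendant '[0,0,0.02,0,0,0,0,0,0,0.04,0,0,0,0,0,0,0.065,0,0,0,0,0,0,0.09,0,0,0,0,0,0,0.115,0,0,0,0,0,0,0.14,0,0,0,0,0,0,0.16,0,0,0,0,0,0,0.175,0,0,0,0,0,0,0.182,0,0,0,0,0,0,0.182,0,0,0,0]'
python3 - <<'E'
from h import *
o=bot.get_obs();c=bot.camera("wrist")
im=cv2.cvtColor(c["pixels"],cv2.COLOR_RGB2BGR)
s=bot.camera("side");im2=cv2.resize(cv2.cvtColor(s["pixels"],cv2.COLOR_RGB2BGR)[150:260,180:330],None,fx=2.5,fy=2.5)
out=np.zeros((384+275,512,3),np.uint8);out[:384]=im;out[384:,:375]=im2
cv2.imwrite("pics/w4.png",cv2.resize(out,None,fx=.9,fy=.9))
pickle.dump((o,c,s),open("w4.pkl","wb"))
print(rel([.4722,.145,o["eef_pos"][2]],down(92.8)))
E
```

```text
clock: 14.62
eef_pos: [0.4674, 0.2437, 0.2423]
tool_rot: [-0.026, 1.0, 0.002, 0.0]
ft_force: [-1.5, -1.3, 10.1]
grip_width: 0.0171
grasp_force: 62.0
clock: 15.45
eef_pos: [0.4674, 0.2441, 0.1514]
tool_rot: [-0.026, 1.0, 0.002, 0.0]
ft_force: [-1.1, -2.8, 12.4]
grip_width: 0.017
grasp_force: 62.2
[0.0009, -0.1985, 0.0003, 0.0011, 0.0003, 0.0013]
```

View pics/w4.png

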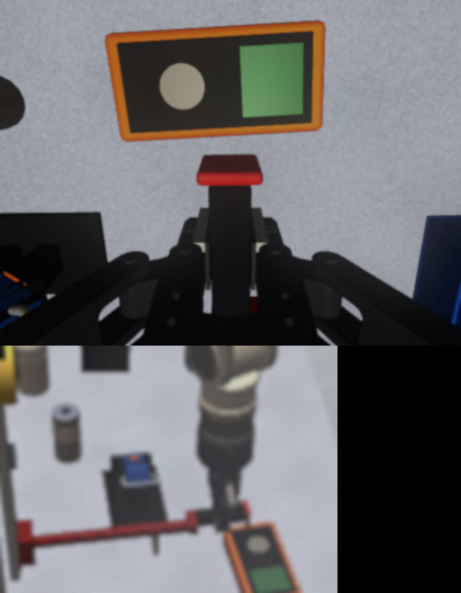

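The grip is held and pulled down: the arm lies level in the side view at (110,530), and the driver is undisturbed at (137,465). Next I'll slide along -y under the bail.

```bash
python3 -m pendant '[0,-0.01,0,0,0,0,0,0,-0.03,0,0,0,0,0,0,-0.05,0,0,0,0,0,0,-0.07,0,0,0,0,0,0,-0.09,0,0,0,0,0,0,-0.105,0,0,0,0,0,0,-0.115,0,0,0,0,0,0,-0.12,0,0,0,0,0,0,-0.12,0,0,0,0,0,0,-0.12,0,0,0,0,0]'
python3 -m pendant '[0,-0.01,0,0,0,0,0,0,-0.02,0,0,0,0,0,0,-0.03,0,0,0,0,0,0,-0.04,0,0,0,0,0,0,-0.05,0,0,0,0,0,0,-0.06,0,0,0,0,0,0,-0.07,0,0,0,0,0,0,-0.075,0,0,0,0,0,0,-0.078,0,0,0,0,0,0,-0.078,0,0,0,0,0]'
python3 - <<'E'
from h import *
o=bot.get_obs()
a=bot.camera("top")["pixels"][140:210,215:345];b=bot.camera("side")["pixels"][150:240,200:320]
a=cv2.resize(a,None,fx=5,fy=5,interpolation=cv2.INTER_CUBIC)[:,:600];b=cv2.resize(b,None,fx=5,fy=5,interpolation=cv2.INTER_CUBIC)[150:400,:600]
cv2.imwrite("pics/h5.png",cv2.cvtColor(np.vstack([a,b]),cv2.COLOR_RGB2BGR)[:600])
print(rel([.4722,.145,.1514],down(92.8)))
E
```

```text
clock: 16.38
eef_pos: [0.4711, 0.1845, 0.1522]
tool_rot: [-0.026, 1.0, 0.002, 0.001]
ft_force: [-1.1, -0.6, 11.5]
grip_width: 0.0169
grasp_force: 62.3
clock: 17.22
eef_pos: [0.4735, 0.1459, 0.1522]
tool_rot: [-0.027, 1.0, 0.003, 0.001]
ft_force: [-0.9, 1.2, 11.2]
grip_width: 0.0171
grasp_force: 62.3
[0.0027, -0.0018, 0.0015, 0.0015, 0.001, 0.0014]
```

View pics/h5.png

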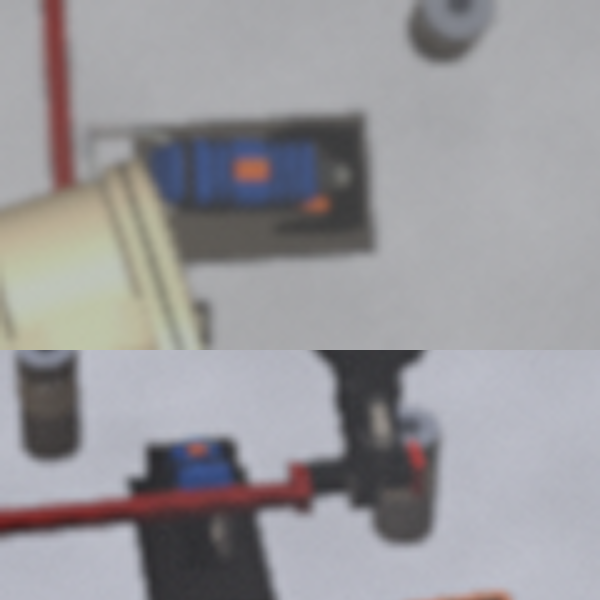

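The hook is under the loop, with its tip at (222,535) in the side view. In the top crop the red arm's line at u≈59 is about 18 mm from the crossbar at u≈94, where 13 mm is wanted. I'll move 5 mm further in, then rise.

```bash
python3 -m pendant '[0,-0.005,0,0,0,0,0,0,-0.01,0,0,0,0,0,0,-0.01,-0.005,0,0,0,0,0,-0.01,-0.015,0,0,0,0,0,-0.01,-0.025,0,0,0,0,0,-0.01,-0.035,0,0,0,0,0,-0.01,-0.045,0,0,0,0,0,-0.01,-0.055,0,0,0,0,0,-0.01,-0.06,0,0,0,0,0,-0.01,-0.06,0,0,0,0]'
python3 -m pendant '[0,0,-0.01,0,0,0,0,0,0,-0.02,0,0,0,0,0,0,-0.03,0,0,0,0,0,0,-0.04,0,0,0,0,0,0,-0.045,0,0,0,0,0,0,-0.045,0,0,0,0,0,0,-0.045,0,0,0,0,0,0,-0.045,0,0,0,0,0,0,-0.045,0,0,0,0,0,0,-0.045,0,0,0,0]'
python3 - <<'E'
from h import *
a=bot.camera("top")["pixels"][140:210,215:345];b=bot.camera("side")["pixels"][140:240,200:320]
a=cv2.resize(a,None,fx=5,fy=5,interpolation=cv2.INTER_CUBIC)[:250,:600];b=cv2.resize(b,None,fx=5,fy=5,interpolation=cv2.INTER_CUBIC)[100:450,:600]
cv2.imwrite("pics/h6.png",cv2.cvtColor(np.vstack([a,b]),cv2.COLOR_RGB2BGR)[:600])
E
```

```text
clock: 18.15
eef_pos: [0.4738, 0.1407, 0.1823]
tool_rot: [-0.027, 1.0, 0.002, 0.002]
ft_force: [-1.0, 1.0, 10.3]
grip_width: 0.0173
grasp_force: 61.9
clock: 18.98
eef_pos: [0.4738, 0.1406, 0.2044]
tool_rot: [-0.027, 1.0, 0.002, 0.002]
ft_force: [-0.3, 0.4, 9.5]
grip_width: 0.017
grasp_force: 61.9
```

View pics/h6.png

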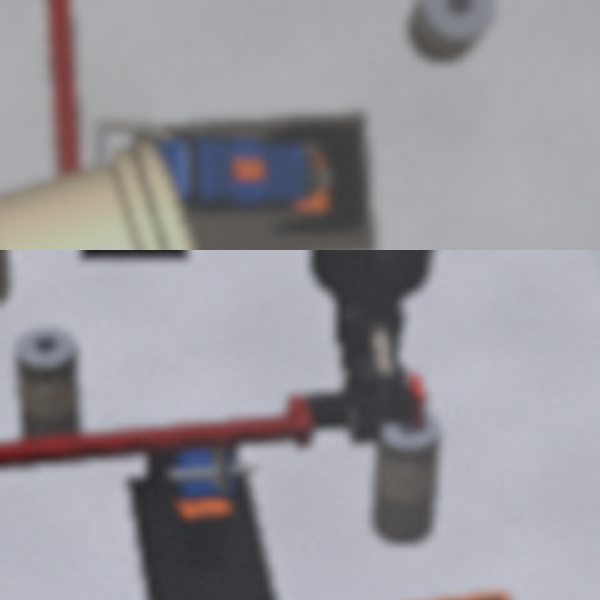

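The bail has lifted with the hook: the crossbar at (210,470) lies across the hook rod at (222,475), and the ramp shows beneath it. I'll keep rising slowly, drifting toward -y so the nose trails gently.

```bash
python3 -m pendant '[0,0,-0.01,0,0,0,0,0,-0.002,-0.022,0,0,0,0,0,-0.005,-0.035,0,0,0,0,0,-0.008,-0.048,0,0,0,0,0,-0.011,-0.06,0,0,0,0,0,-0.014,-0.072,0,0,0,0,0,-0.017,-0.084,0,0,0,0,0,-0.02,-0.096,0,0,0,0,0,-0.023,-0.106,0,0,0,0,0,-0.025,-0.114,0,0,0,0]'
python3 -m pendant '[0,-0.002,-0.01,0,0,0,0,0,-0.005,-0.02,0,0,0,0,0,-0.008,-0.03,0,0,0,0,0,-0.011,-0.04,0,0,0,0,0,-0.014,-0.05,0,0,0,0,0,-0.017,-0.06,0,0,0,0,0,-0.02,-0.07,0,0,0,0,0,-0.022,-0.08,0,0,0,0,0,-0.024,-0.088,0,0,0,0,0,-0.025,-0.094,0,0,0,0]'
python3 - <<'E'
from h import *
a=bot.camera("top")["pixels"][140:210,215:345];b=bot.camera("side")["pixels"][110:240,200:320]
a=cv2.resize(a,None,fx=4,fy=4,interpolation=cv2.INTER_CUBIC)[:200,:480];b=cv2.resize(b,None,fx=4,fy=4,interpolation=cv2.INTER_CUBIC)[100:500,:480]
cv2.imwrite("pics/h7.png",cv2.cvtColor(np.vstack([a,b]),cv2.COLOR_RGB2BGR)[:600])
E
```

```text
clock: 19.92
eef_pos: [0.4746, 0.1275, 0.2608]
tool_rot: [-0.026, 1.0, 0.002, 0.001]
ft_force: [5.6, 1.5, 5.8]
grip_width: 0.0168
grasp_force: 61.3
clock: 20.75
eef_pos: [0.4754, 0.1151, 0.3075]
tool_rot: [-0.026, 1.0, 0.002, 0.001]
ft_force: [6.3, 3.7, 4.9]
grip_width: 0.0174
grasp_force: 61.2
```

View pics/h7.png

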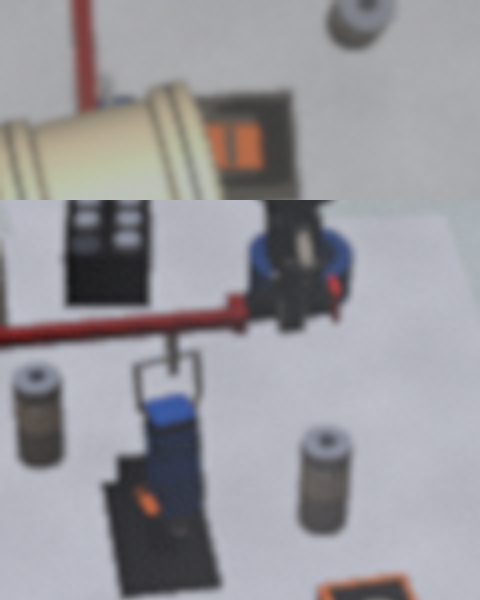

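The tool hangs in the hook: crossbar at (168,358), body vertical below it at (172,460). I'll finish the rise.

```bash
python3 -m pendant '[0.001,0,-0.01,0,0,0,0,0.002,0,-0.02,0,0,0,0,0.003,0,-0.03,0,0,0,0,0.004,0,-0.038,0,0,0,0,0.004,0,-0.044,0,0,0,0,0.004,0,-0.047,0,0,0,0,0.004,0,-0.048,0,0,0,0,0.004,0,-0.048,0,0,0,0,0.004,0,-0.048,0,0,0,0,0.004,0,-0.048,0,0,0,0]'
python3 -m pendant '[0,0,0,0,0,0,0,0,0,0,0,0,0,0,0,0,0,0,0,0,0,0,0,0,0,0,0,0,0,0,0,0,0,0,0,0,0,0,0,0,0,0,0,0,0,0,0,0,0,0,0,0,0,0,0,0,0,0,0,0,0,0,0,0,0,0,0,0,0,0]'
```

```text
clock: 21.68
eef_pos: [0.4753, 0.1151, 0.3318]
tool_rot: [-0.026, 1.0, 0.002, 0.003]
ft_force: [11.0, 2.7, 5.8]
grip_width: 0.0171
grasp_force: 61.1
clock: 22.52
eef_pos: [0.4753, 0.1151, 0.3318]
tool_rot: [-0.026, 1.0, 0.002, 0.003]
ft_force: [11.6, 2.8, 4.8]
grip_width: 0.0171
grasp_force: 61.1
```

```bash
python3 -m pendant '[-0.003,0.001,-0.001,0,0,0,0,-0.006,0.002,-0.002,0,0,0,0,-0.009,0.003,-0.003,0,0,0,0,-0.009,0.003,-0.003,0,0,0,0,-0.009,0.003,-0.003,0,0,0,0,-0.009,0.003,-0.003,0,0,0,0,-0.009,0.003,-0.003,0,0,0,0,-0.009,0.003,-0.003,0,0,0,0,-0.009,0.003,-0.003,0,0,0,0,-0.009,0.003,-0.003,0,0,0,0]'
```

```text
clock: 23.35
eef_pos: [0.4754, 0.116, 0.3316]
tool_rot: [-0.026, 1.0, 0.001, -0.002]
ft_force: [-4.1, -3.2, 4.5]
grip_width: 0.017
grasp_force: 61.3
```

```bash
python3 -m pendant '[0.0025,-0.001,-0.001,0,0,0,0,0.0025,-0.001,-0.003,0,0,0,0,0.0025,-0.001,-0.003,0,0,0,0,0.0025,-0.001,-0.003,0,0,0,0,0.0025,-0.001,-0.003,0,0,0,0.25,0.0025,-0.001,-0.003,0,0,0,0.3,0.0025,-0.001,-0.003,0,0,0,0.4,0.0025,-0.001,-0.003,0,0,0,0.6,0.0025,-0.001,-0.003,0,0,0,0.8,0.0025,-0.001,-0.003,0,0,0,0.8]'
python3 -m pendant '[0,0,0,0,0,0,0.8,0,0,0,0,0,0,0.8,0,0,-0.01,0,0,0,0.8,0,0,-0.03,0,0,0,0.8,0,0,-0.06,0,0,0,0.8,0,0,-0.1,0,0,0,0.8,0,0,-0.14,0,0,0,0.8,0,0,-0.18,0,0,0,0.8,0,0,-0.2,0,0,0,0.8,0,0,-0.2,0,0,0,0.8]'
python3 -m pendant '[0.05,0,0,0,0,0,0.8,0.1,0,0,0,0,0,0.8,0.15,0,0,0,0,0,0.8,0.2,0,0,0,0,0,0.8,0.25,0,0,0,0,0,0.8,0.28,0,0,0,0,0,0.8,0.3,0,0,0,0,0,0.8,0.3,0,0,0,0,0,0.8,0.3,0,0,0,0,0,0.8,0.3,0,0,0,0,0,0.8]'
python3 - <<'E'
from h import *
t=bot.camera("top");s=bot.camera("side")
pickle.dump((t,s),open("end1.pkl","wb"))
a=t["pixels"][85:260,180:400];b=s["pixels"][100:260,170:330]
a=cv2.resize(a,None,fx=1.8,fy=1.8);b=cv2.resize(b,None,fx=2.5,fy=2.5,interpolation=cv2.INTER_CUBIC)
out=np.zeros((400,800,3),np.uint8);out[:a.shape[0],:a.shape[1]]=a;out[:,400:]=b
cv2.imwrite("pics/e1.png",cv2.cvtColor(out,cv2.COLOR_RGB2BGR))
E
```

```text
clock: 24.18
eef_pos: [0.4751, 0.1156, 0.3337]
tool_rot: [-0.026, 1.0, 0.001, -0.0]
ft_force: [0.2, 0.7, -0.0]
grip_width: 0.0677
grasp_force: 0.0
clock: 25.02
eef_pos: [0.476, 0.1155, 0.4364]
tool_rot: [-0.026, 1.0, 0.002, 0.002]
ft_force: [-0.3, -0.8, -0.4]
grip_width: 0.0683
grasp_force: 0.0
clock: 25.85
eef_pos: [0.3262, 0.1076, 0.4333]
tool_rot: [-0.026, 1.0, 0.001, -0.001]
ft_force: [-0.5, -0.8, 0.0]
grip_width: 0.0684
grasp_force: 0.0
```

View pics/e1.png

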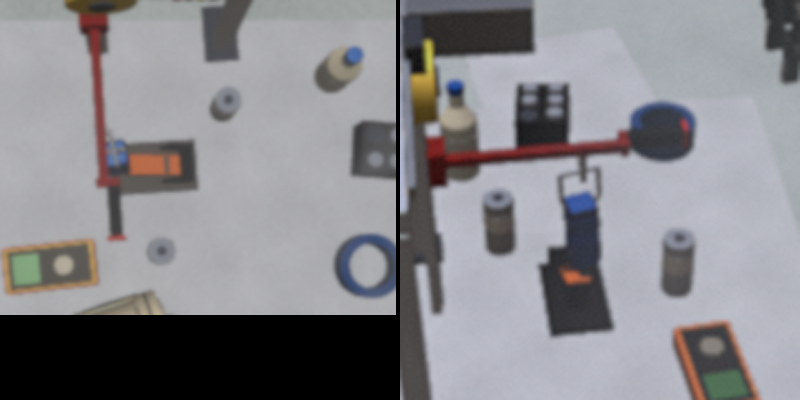

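The driver hangs upright from the hook at (583,225), above the rest, with the grip free and the robot clear. I'll wait, then check for stillness, height and bystander movement.

```bash
Z='[0,0,0,0,0,0,0.8]'; for i in 1; do
python3 -m pendant '[0,0,0,0,0,0,0.8,0,0,0,0,0,0,0.8,0,0,0,0,0,0,0.8,0,0,0,0,0,0,0.8,0,0,0,0,0,0,0.8,0,0,0,0,0,0,0.8,0,0,0,0,0,0,0.8,0,0,0,0,0,0,0.8,0,0,0,0,0,0,0.8,0,0,0,0,0,0,0.8]' >/dev/null
python3 -m pendant '[0,0,0,0,0,0,0.8,0,0,0,0,0,0,0.8,0,0,0,0,0,0,0.8,0,0,0,0,0,0,0.8,0,0,0,0,0,0,0.8,0,0,0,0,0,0,0.8,0,0,0,0,0,0,0.8,0,0,0,0,0,0,0.8,0,0,0,0,0,0,0.8,0,0,0,0,0,0,0.8]' ; done
python3 - <<'E'
from h import *
t1,s1=pickle.load(open("end1.pkl","rb"));d=pickle.load(open("c0.pkl","rb"))
for k in range(8):
    s=bot.camera("side")["pixels"]
    print([b[1] for b in blobs(s[160:210,225:260],(105,80,30),(130,255,255),20)])
t=bot.camera("top")["pixels"]
print("diff end1 side",cv2.absdiff(s,s1["pixels"])[120:260,160:330].max(),"top",cv2.absdiff(t,t1["pixels"])[90:250,170:370].max())
df=(cv2.absdiff(t,d["top"]["pixels"]).max(2)>40).astype(np.uint8)
n,l,st,c=cv2.connectedComponentsWithStats(df);print([x.tolist() for x in st[1:] if x[4]>12])
# grip height
u=cv2.inRange(cv2.cvtColor(s,cv2.COLOR_RGB2HSV),(0,120,60),(5,255,255))|cv2.inRange(cv2.cvtColor(s,cv2.COLOR_RGB2HSV),(172,120,60),(180,255,255))
n,l,st,c=cv2.connectedComponentsWithStats(u[130:175,175:300]);print([(x.tolist(),y.round(1).tolist()) for x,y in zip(st[1:],c[1:]) if x[4]>5])
# flange two views: crop coords top (117,238)/1.8, side (686,131)
print(two(t1,(180+117/1.8,85+238/1.8),s1,(170+286/2.5,100+131/2.5)))
E
```

```text
clock: 27.62
eef_pos: [0.3255, 0.1075, 0.4336]
tool_rot: [-0.026, 1.0, 0.001, -0.001]
ft_force: [-0.3, -1.1, -0.4]
grip_width: 0.0683
grasp_force: 0.0
[[16.6, 21.1], [16.3, 35.8]]
[[16.6, 21.1]]
[[16.6, 21.1]]
[[16.6, 21.1], [16.6, 35.6]]
[[16.6, 21.1], [16.9, 35.6]]
[[16.6, 21.1]]
[[16.6, 21.1], [15.4, 35.8]]
[[16.6, 21.1], [16.0, 35.2]]
diff end1 side 20 top 22
[[219, 65, 31, 5, 95], [162, 69, 32, 4, 95], [215, 70, 42, 149, 1934], [161, 73, 42, 149, 2038], [321, 184, 41, 17, 493], [209, 247, 71, 45, 949], [271, 282, 17, 50, 87], [228, 294, 47, 32, 424], [223, 303, 22, 81, 218], [49, 320, 105, 64, 2693], [239, 329, 4, 8, 15], [256, 331, 16, 1, 16], [263, 332, 54, 52, 1177], [51, 340, 9, 6, 27], [33, 344, 27, 11, 136], [9, 347, 60, 37, 1445], [276, 376, 32, 8, 187]]
[([108, 18, 2, 4, 7], [108.4, 19.7]), ([6, 23, 80, 13, 306], [36.8, 30.2])]
(array([0.43781718, 0.11197659, 0.3265451 ]), np.float64(0.003451877587352507))
```

```bash
python3 -c "
from workcell import bot
print(bot.job_done())"
```

```text
the job is handed in; nothing more can be done
None
```

The job is handed in at about 28 s: the screwdriver was parked on the rest and released, then hooked, and it hangs upright and still from the fully risen hook, clear of the rest; the other bench items did not move.

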